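# Stack two flanged hubs on the centring spigot

## Task

Get the rotor hubs ready for screwing together: put the hub with the wide flange over the spigot of the assembly fixture, flange face down and fully home on its seat, then put the small flanged hub over the spigot too, flange down and fully home on top of the first. Lower the hubs into place rather than letting them drop, and leave the double-rimmed pulley where it lies.

Things in the scene. Friction and masses are not known exactly. Their poses are not given: they have to be found in the camera images.
- wide_hub: Wide flanged hub, bare aluminium, about 230 g, standing flange down on the bench mat: a flat round flange 90 mm across and 8 mm thick with six small dark holes, and on it a plain round boss 46 mm across; 44 mm high overall, with a 26 mm bore right through. Origin: centre of the flange's underside; z up along the bore. Round, so its yaw does not matter; grip it across the boss.
- small_hub: Small flanged hub, bare aluminium, about 110 g, standing flange down on the mat: flange 58 mm across and 8 mm thick without holes, boss 40 mm across, 40 mm high overall, 26 mm bore right through. Origin: centre of the flange's underside; z up along the bore. Grip it across the boss.
- pulley: Double-rimmed belt pulley, bare aluminium, lying on the mat, to be left alone: two equal rims 70 mm across with a groove between them, 30 mm high, 26 mm bore. Origin: centre of its underside; z up.
- seat (a point): Centre of the seat of the fixed assembly fixture, at the spigot's foot, where the wide hub's flange rests; z up. Steel: base plate 105 x 105 x 12 mm on the mat (mat top 3 mm above the table), round seat 72 mm across and 8 mm high on it, spigot 20 mm thick, reaching 64 mm above this point, its last 10 mm tapering to 8 mm. Bores have 3 mm play all round. The small hub's underside ends 44 mm above this point.
There are look-alikes about, which are no part of the job. Leave any yellow look-alike of the wide_hub alone. What is shaped like the part that bears seat but orange is not meant.

How it is judged:
On the way, in this order (a step that is already met when the one before it is completed fails the run):
1. the wide hub is fully home on the fixture's seat, flange down (horizontal distance between wide_hub and seat below 0.01 m and z of wide_hub in the frame of seat between -0.004 and 0.004 m and angle between wide_hub's own z axis and vertical below 0.18 rad), for 0.2 s.
2. the small hub is fully home on the wide hub, flange down (all of step 1 and horizontal distance between small_hub and seat below 0.01 m and z of small_hub in the frame of seat between 0.04 and 0.048 m and angle between small_hub's own z axis and vertical below 0.18 rad), for 0.2 s.
At the end, for the whole second after the job is handed in: The wide hub stands flange down on the seat (underside within 4 mm of the seat's height, axis within 10 mm of the spigot's, upright within 10 degrees) and the small hub stands flange down on it (underside 40 to 48 mm above the seat, within 10 mm of the axis, upright within 10 degrees), both at rest (all of step 2 and linear speed of each of wide_hub, small_hub below 0.02 m/s); the robot touches nothing.
It fails at once if the wide hub was dropped or flung (faster than 0.6 m/s while not held) (contact force between the fingers and wide_hub below 0.3 N and linear speed of wide_hub above 0.6 m/s).
It fails at once if the small hub was dropped or flung (faster than 0.6 m/s while not held) (contact force between the fingers and small_hub below 0.3 N and linear speed of small_hub above 0.6 m/s).
It fails at once if the double-rimmed pulley was moved by more than 50 mm (distance of pulley from where it was at the start of the episode above 0.05 m).
It also fails if it takes over 61 s, if anything falls off the work surface, if the arm or the gripper's body presses on something with over 40 N, if the wrist force passes 120 N, or if a joint passes its speed limit or range.

## Robot

A 7-joint arm with a two-finger parallel gripper is mounted at the origin on the work surface. World frame = base frame: x ahead of the robot, y to its left, z up, the work surface at z = 0. Lengths are in m, angles in rad, forces in N, time in s.
With the tool pointing down it reaches from about 0.425 to 0.825 m from the base axis. Payload 3.6 kg.
Tool frame: the origin (TCP) lies at the very end of the fingers, on their centre line; the grasp point (between the pads) lies 19 mm behind it; z points along the fingers, y is the line along which they close (so a half turn about z gives the same grasp; the last joint's range is limited). The gripper opens to 93 mm and grips with 3 to 60 N. Pads are 15 mm wide; open, the fingers measure 128 mm over their backs; the gripper's body (75 mm by 188 mm) begins 65 mm behind the grasp point.
Start: joints at [1.25, 0.615, -0.013, 1.423, 0.008, 1.103, -0.04], TCP at [0.189, -0.622, 0.219] pointing down, gripper open.
Joint ranges: [-3.12, 3.12], [-0.3, 2.06], [-1.34, 1.32], [0.26, 2.42], [-1.36, 4.5], [0.01, 1.98], [-2.84, 2.84]. Speed limits (rad/s): [2.79, 2.79, 3.14, 3.14, 3.14, 3.14, 3.14].

## Interface

Orientations are given as a rotation vector (axis times angle).
In Python, from cell import bot gives the robot as it stands.
- The arm moves only by the shell command python3 -m crank 'ROWS' [FORCE]. ROWS is JSON, a list of rows, each a list of 3 entries, a list of its own where there are three numbers: the closure, from -1 (fully open) to 1 (shut), then the shift along the tool's x, y, z in units of 25 cm (1.0 is 25 cm), then the turn, a rotation vector about the tool's x, y, z in units of 360 degrees (1.0 is 360 degrees). In form: [[jaw, [tx, ty, tz], [ax, ay, az]], ...]. A call has 1 to 12 rows; each row shifts and turns the commanded pose from where the row before left it, along the tool's axes as they then stand; what a row does not reach is not made up. A row lasts 1/8 s, in which the tool goes at most 62.5 mm and 10.7 degrees, less where a joint would pass 70% of its speed; a pose out of reach is approached as far as the arm can. A call with a number of a shift or a turn outside -1 to 1 is refused whole. A call with a gripper value outside its range is refused whole. The fingers move at their own pace and stop on an object; FORCE is the grip in N (left out, the last holds). Time passes only in rows, so rows that do not move let the fingers close. It gives the time, the measured TCP pose, the force, the opening and the grip force at its end, in the units of the state.
- bot.observe(): the state, without advancing time (a new reading comes with each control period).
- bot.get_image(name): name is "scene" or "top"; returns the picture (480x640x3 uint8, blue, green, red); there is no depth.
- bot.calibration(name): a dict with "mtx" (3x3 intrinsics, pixels), "pose" (4x4, takes a point from camera to world coordinates). Camera axes: x right, y down, z forward; pixel columns grow to the right and rows downward; lengths in m; the calibration is good to about 2 mm. A picture is of the moment at which its call begins. calibration takes no time and is no camera call.
- bot.close_job(): hands the job in; it is judged then, once.
Trained networks look in the newest picture that a camera, given by its name, has taken for a name from the list of things; names that differ only in an ending like _2 or _b are one class to them, and where a whole thing is asked for, a point or a joint stands for the part that bears it (a point fixed in the world has none). Each returns a list of dicts, best first, with "confidence" (0 to 1); they miss things now and then, are a little off and sometimes report something else, mostly with a low value. They report only what shows in the picture. A call takes as long as a camera call. They do not tell look-alikes from the thing itself.
- bot.masks_of(camera, thing): "mask" (480x640 bool, what is visible of it) and "rect" ([left, top, right, bottom] in pixels, round what is visible of it).
- bot.mark_of(camera, thing): "pixel" ([column, row] in pixels: a listed point, or the origin of a listed thing).
The state is a dict: "clock": time; "joint_positions": joint angles; "qvel": joint speeds; "effort": joint torques, N m; "tool_pos": TCP position; "tcp_rot": TCP orientation; "force": force on the tool from outside, world axes, zero at the start; "moment": the same for the moment, N m; "finger_gap": finger opening in m; "grasp_force": force on a finger pad.
Only numpy, scipy, OpenCV 4.12 (cv2) and the standard library are available. Lean on these libraries where they do the work, as an engineer would, in place of code of your own. Each camera call takes 0.05 s, during which the arm holds its last target. There are 200 camera calls.

## Working session

There is one attempt and no reset: what is moved stays moved. The work goes in short steps, Python scripts to look and compute and a shell command to move; the robot and the scene stay as the last step left them, time stands still between calls to the robot, and variables do not carry over. Pictures are saved under pics/ and viewed, at most 10 in all, crops included, and the job is handed in when it is done.

```bash
ls; mkdir -p pics; cat > h.py <<'E'
import numpy as np, cv2
from cell import bot
def ray(cam,px,z):
    c=bot.calibration(cam);K=np.array(c["mtx"],float);T=np.array(c["pose"],float)
    d=T[:3,:3]@np.linalg.inv(K)@np.array([px[0],px[1],1.]);o=T[:3,3]
    return o+d*(z-o[2])/d[2]
def proj(cam,p):
    c=bot.calibration(cam);K=np.array(c["mtx"],float);T=np.linalg.inv(np.array(c["pose"],float))
    q=K@(T[:3,:3]@np.array(p)+T[:3,3]);return q[:2]/q[2]
E
python3 - <<'E'
from h import *
np.set_printoptions(precision=4,suppress=True)
for cam in("top","scene"):
    im=bot.get_image(cam);cv2.imwrite(f"pics/{cam}0.png",im)
    print(cam,np.array(bot.calibration(cam)["pose"])[:3])
    for t,z in(("wide_hub",.003),("small_hub",.003),("pulley",.003),("seat",.023)):
        for r in bot.mark_of(cam,t):print(t,round(r["confidence"],2),np.round(r["pixel"],1),ray(cam,r["pixel"],z)[:2])
o=bot.observe();print(o)
E
```

```text
pics
top [[ 0.0128 -0.9945  0.1043  0.5079]
 [-0.9991 -0.017  -0.0396  0.0213]
 [ 0.0412 -0.1037 -0.9938  0.8272]]
wide_hub 0.74 [236.9 214.2] [0.6244 0.1431]
wide_hub 0.62 [307.8 188.4] [0.6735 0.0181]
small_hub 0.62 [177.1 276.4] [0.5131 0.243 ]
pulley 0.88 [483.2 276.7] [ 0.5198 -0.2981]
seat 0.77 [409.2 180.2] [ 0.6881 -0.1612]
seat 0.7 [356.5 270.2] [ 0.5277 -0.0683]
seat 0.31 [176.2 280.8] [0.5056 0.2388]
scene [[-0.3422  0.7515 -0.5641  1.2523]
 [ 0.9396  0.2773 -0.2006  0.2367]
 [ 0.0057 -0.5987 -0.801   0.9761]]
wide_hub 0.87 [392.3 279.6] [0.6218 0.1437]
wide_hub 0.67 [321.3 279.9] [0.6701 0.0145]
small_hub 0.92 [456.6 249.8] [0.5086 0.2453]
pulley 0.95 [213.4 183.8] [ 0.5184 -0.2942]
seat 0.96 [230.7 255.7] [ 0.6908 -0.1667]
seat 0.75 [307.4 209.4] [ 0.5298 -0.0685]
{'clock': 0.5, 'joint_positions': array([ 1.2495,  0.6149, -0.0126,  1.4235,  0.0081,  1.1034, -0.0404]), 'qvel': array([-0.0013, -0.0024, -0.0001, -0.0015,  0.0004, -0.002 ,  0.0002]), 'effort': array([ -0.0002, -45.8393,   0.2087, -16.5863,  -0.0611,   0.014 ,
         0.0001]), 'tool_pos': array([ 0.1889, -0.6219,  0.2186]), 'tcp_rot': array([-3.1074, -0.4615,  0.    ]), 'force': array([-0.8339,  0.1618,  1.585 ]), 'moment': array([-0.0089, -0.0661, -0.0312]), 'grasp_force': 0.0, 'finger_gap': 0.0930674157748998}
```

View pics/top0.png

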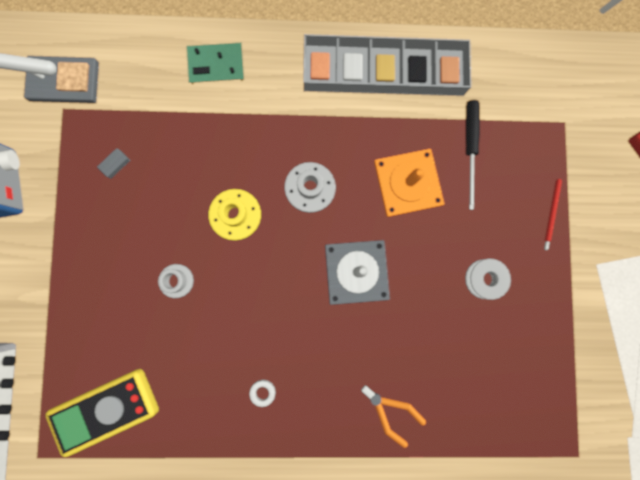

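View pics/scene0.png

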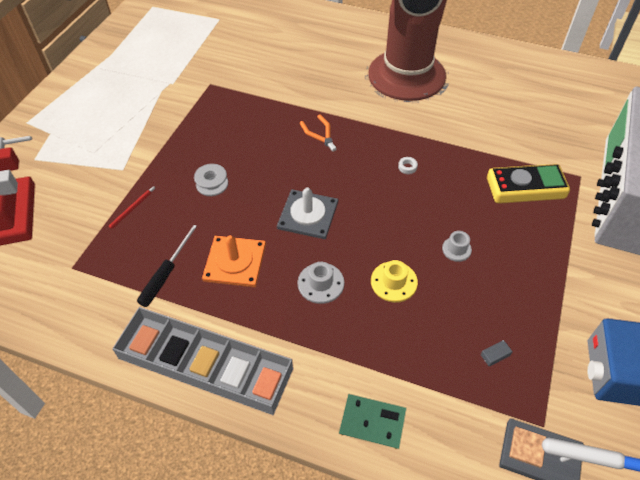

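The bare wide hub is at top (310,187) and scene (321,281). The fixture is at top (358,272) and scene (307,210), the small hub at top (176,281), and the pulley at top (488,279). The yellow hub and the orange fixture are the look-alikes. Next I'll refine the positions with a silhouette fit.

```bash
cat >> h.py <<'E'
from scipy.optimize import minimize
from scipy.spatial.transform import Rotation as R
A=np.linspace(0,2*np.pi,48,endpoint=False)
S=4
def cyl(r0,z0,r1,z1):return np.vstack([np.c_[r*np.cos(A),r*np.sin(A),0*A+z] for r,z in((r0,z0),(r1,z1))])
def box(a,z0,z1):return np.array([[x,y,z] for x in(-a,a) for y in(-a,a) for z in(z0,z1)])
M=dict(wide_hub=[cyl(.045,0,.045,.008),cyl(.023,.008,.023,.044)],
 small_hub=[cyl(.029,0,.029,.008),cyl(.02,.008,.02,.04)],
 seat=[box(.0525,-.020,-.008),cyl(.036,-.008,.036,0),cyl(.01,0,.01,.054),cyl(.01,.054,.004,.064)])
def sil(cam,parts,x,y,yaw,z):
    c=bot.calibration(cam);K=np.array(c["mtx"],float);T=np.linalg.inv(np.array(c["pose"],float))
    im=np.zeros((480*S,640*S),np.uint8)
    for P in parts:
        W=R.from_euler("z",yaw).apply(P)+[x,y,z];q=(T[:3,:3]@W.T+T[:3,3:]).T@K.T;q=(q[:,:2]/q[:,2:]+.5)*S
        cv2.fillConvexPoly(im,cv2.convexHull(np.round(q).astype(np.int32)),1)
    return cv2.resize(im*255,(640,480),interpolation=cv2.INTER_AREA)/255.
def fit(cam,t,xy,z,yaw=0.):
    g=proj(cam,[*xy,z]);ms=bot.masks_of(cam,t)
    m=min(ms,key=lambda r:np.hypot((r["rect"][0]+r["rect"][2])/2-g[0],(r["rect"][1]+r["rect"][3])/2-g[1]))["mask"].astype(float)
    m=cv2.morphologyEx(m,cv2.MORPH_CLOSE,np.ones((9,9)))
    f=lambda p:np.abs(sil(cam,M[t],p[0]/100,p[1]/100,p[2] if len(p)>2 else 0,z)-m).sum()
    p0=np.array([xy[0]*100,xy[1]*100]+([yaw] if t=="seat" else []))
    s=minimize(f,p0,method="Nelder-Mead",options=dict(initial_simplex=np.vstack([p0]+[p0+d for d in np.eye(len(p0))*([.8,.8,.2][:len(p0)])])))
    return s.x[:2]/100,s.x[2:],s.fun/m.sum()
E
python3 - <<'E'
from h import *
for t,xy,z in(("wide_hub",(.672,.016),.003),("small_hub",(.511,.244),.003),("seat",(.529,-.068),.023)):
    for cam in("top","scene"):
        bot.get_image(cam);print(t,cam,*fit(cam,t,xy,z,.05))
print(R.from_rotvec(bot.observe()["tcp_rot"]).as_matrix().round(3))
E
```

```text
wide_hub top [0.675379   0.01571132] [] 0.027168895727305006
wide_hub scene [0.67674428 0.01606894] [] 0.05267825609229683
small_hub top [0.50647484 0.24326709] [] 0.11820464966245017
small_hub scene [0.50601718 0.24446754] [] 0.05485746071478236
seat top [ 0.52585159 -0.06925208] [0.09263277] 0.056043026756418486
seat scene [ 0.52606067 -0.06814059] [0.10557628] 0.053286222982858095
[[ 0.957  0.291  0.   ]
 [ 0.291 -0.957  0.   ]
 [ 0.    -0.    -1.   ]]
```

```bash
python3 -m crank '[[-1,[0.18,-0.13,0],[0,0,0]],[-1,[0.18,-0.13,0],[0,0,0]],[-1,[0.18,-0.13,0],[0,0,0]],[-1,[0.18,-0.13,0],[0,0,0]],[-1,[0.18,-0.13,0],[0,0,0]],[-1,[0.18,-0.13,0],[0,0,0]],[-1,[0.18,-0.13,0],[0,0,0]],[-1,[0.18,-0.13,0],[0,0,0]],[-1,[0.18,-0.13,0],[0,0,0]],[-1,[0.18,-0.13,0],[0,0,0]],[-1,[0.18,-0.13,0],[0,0,0]],[-1,[0.18,-0.13,0],[0,0,0]]]' 20
cat > to.py <<'E'
import sys
from h import *
o=bot.observe();p=np.array(o["tool_pos"]);r=R.from_rotvec(o["tcp_rot"])
d=r.inv().apply(np.array([float(v) for v in sys.argv[1:4]])-p)
print("units",(d/.25).round(4),"tcp",p.round(4),"toolz",r.as_matrix()[:,2].round(3),"F",np.round(o["force"],1),"q",np.round(o["joint_positions"],2),o["clock"],o["finger_gap"],o["grasp_force"])
E
python3 to.py .676 .016 .12
```

```text
clock: 2.6
tool_pos: [0.5933, -0.0905, 0.2189]
tcp_rot: [3.107, 0.461, 0.001]
force: [-0.0, -0.5, -0.6]
finger_gap: 0.0931
grasp_force: 0.0
units [ 0.44   -0.3117  0.3957] tcp [ 0.5933 -0.0905  0.2189] toolz [ 0.001 -0.    -1.   ] F [-0.  -0.5 -0.6] q [ 0.17  0.54 -0.08  1.57  0.05  1.03 -1.21] 2.6 0.09306994032898944 0.0
```

```bash
python3 -m crank '[[-1,[0.15,-0.1,0.1],[0,0,0]],[-1,[0.15,-0.11,0.1],[0,0,0]],[-1,[0.14,-0.1,0.1],[0,0,0]],[-1,[0,0,0.1],[0,0,0]],[-1,[0,0,0],[0,0,0]],[-1,[0,0,0],[0,0,0]]]'
python3 to.py .676 .016 .020
```

```text
clock: 3.35
tool_pos: [0.6756, 0.0132, 0.1198]
tcp_rot: [3.107, 0.459, 0.002]
force: [0.6, -0.4, -0.3]
finger_gap: 0.0931
grasp_force: 0.0
units [ 0.0044 -0.0106  0.3992] tcp [0.6756 0.0132 0.1198] toolz [ 0.002 -0.001 -1.   ] F [ 0.6 -0.4 -0.3] q [-0.01  0.75 -0.08  1.45  0.06  0.94 -1.38] 3.35 0.09310161576772587 0.0
```

```bash
python3 -m crank '[[-1,[0.004,-0.01,0.1],[0,0,0]],[-1,[0,0,0.1],[0,0,0]],[-1,[0,0,0.1],[0,0,0]],[-1,[0,0,0.1],[0,0,0]],[-1,[0,0,0],[0,0,0]],[0.3,[0,0,0],[0,0,0]],[0.3,[0,0,0],[0,0,0]],[0.3,[0,0,0],[0,0,0]],[0.3,[0,0,0],[0,0,0]],[0.3,[0,0,0],[0,0,0]]]' 25
python3 to.py .676 .016 .020
```

```text
clock: 4.6
tool_pos: [0.6754, 0.0165, 0.0189]
tcp_rot: [3.107, 0.461, 0.001]
force: [-0.1, -1.1, 0.3]
finger_gap: 0.0477
grasp_force: 0.7
units [ 0.0016  0.0027 -0.0045] tcp [0.6754 0.0165 0.0189] toolz [ 0.001 -0.001 -1.   ] F [-0.1 -1.1  0.3] q [-0.02  0.87 -0.07  1.52  0.08  0.75 -1.4 ] 4.6 0.04774441618645988 0.7202043727738783
```

Contact is just starting, so I'll close fully and lift.

```bash
python3 -m crank '[[1,[0,0,0],[0,0,0]],[1,[0,0,0],[0,0,0]],[1,[0,0,0],[0,0,0]],[1,[0,0,-0.03],[0,0,0]],[1,[0,0,-0.08],[0,0,0]],[1,[0,0,-0.1],[0,0,0]],[1,[0,0,-0.1],[0,0,0]],[1,[0,0,-0.1],[0,0,0]],[1,[0,0,-0.06],[0,0,0]],[1,[0,0,0],[0,0,0]],[1,[0,0,0],[0,0,0]]]' 30
python3 - <<'E'
from h import *
im=bot.get_image("scene");cv2.imwrite("pics/s1.png",im[100:400,150:550])
o=bot.observe()
z=o["tool_pos"][2]-.0189+.003
for cam in("top","scene"):
    if cam=="top":bot.get_image(cam)
    try:print(cam,z,fit(cam,"wide_hub",o["tool_pos"][:2],z))
    except Exception as e:print(cam,repr(e))
E
python3 to.py .526 -.0687 .136
```

```text
clock: 5.98
tool_pos: [0.6743, 0.017, 0.1352]
tcp_rot: [-3.107, -0.462, 0.003]
force: [0.4, -0.1, -1.4]
finger_gap: 0.046
grasp_force: 30.0
top 0.11894204605334732 (array([ 1.11013482, -0.51277433]), array([], dtype=float64), np.float64(1.0))
scene 0.11894204605334732 (array([0.67543241, 0.01824346]), array([], dtype=float64), np.float64(0.18735706580366776))
units [-0.6683  0.155  -0.0026] tcp [0.6746 0.0169 0.135 ] toolz [-0.002 -0.    -1.   ] F [ 0.2  0.4 -1. ] q [-0.02  0.73 -0.08  1.44  0.06  0.97 -1.38] 6.175 0.046096219194169445 29.999133367091417
```

View pics/s1.png

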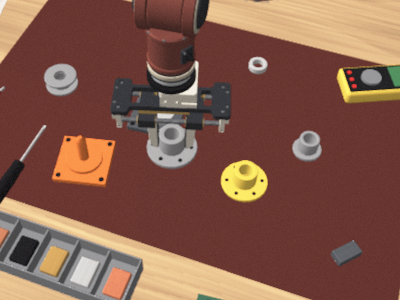

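The hub is held between the fingers at crop (170,145), flange level. Next I carry it over the fixture.

```bash
python3 -m crank '[[1,[-0.06,0.015,0],[0,0,0]],[1,[-0.12,0.03,0],[0,0,0]],[1,[-0.13,0.03,0],[0,0,0]],[1,[-0.13,0.03,0],[0,0,0]],[1,[-0.12,0.03,0],[0,0,0]],[1,[-0.08,0.015,0],[0,0,0]],[1,[-0.03,0.005,0],[0,0,0]],[1,[0,0,0],[0,0,0]],[1,[0,0,0],[0,0,0]],[1,[0,0,0],[0,0,0]]]'
python3 to.py .5256 -.0686 .135
python3 - <<'E'
from h import *
for cam in("top","scene"):
    im=bot.get_image(cam);cv2.imwrite(f"pics/{cam}2.png",im)
    o=bot.observe();z=o["tool_pos"][2]-.0189+.003
    try:print(cam,z,fit(cam,"wide_hub",o["tool_pos"][:2],z))
    except Exception as e:print(cam,repr(e))
im=cv2.imread("pics/scene2.png");cv2.imwrite("pics/s2c.png",cv2.resize(im[120:270,220:420],(800,600),interpolation=cv2.INTER_CUBIC))
E
```

```text
clock: 7.42
tool_pos: [0.527, -0.0681, 0.1361]
tcp_rot: [-3.107, -0.463, -0.001]
force: [0.3, 0.0, -1.6]
finger_gap: 0.0458
grasp_force: 30.0
units [-0.0057  0.0002  0.0044] tcp [ 0.527  -0.0681  0.1361] toolz [ 0.001  0.    -1.   ] F [ 0.3  0.  -1.6] q [ 0.15  0.53 -0.09  1.87  0.07  0.74 -1.25] 7.425 0.04577975087878106 29.999231295660138
top 0.12017857905019819 (array([ 1.11027985, -0.72222435]), array([], dtype=float64), np.float64(1.0))
scene 0.12019156431922035 (array([ 0.52880143, -0.06667558]), array([], dtype=float64), np.float64(0.13668828748229328))
```

View pics/s2c.png

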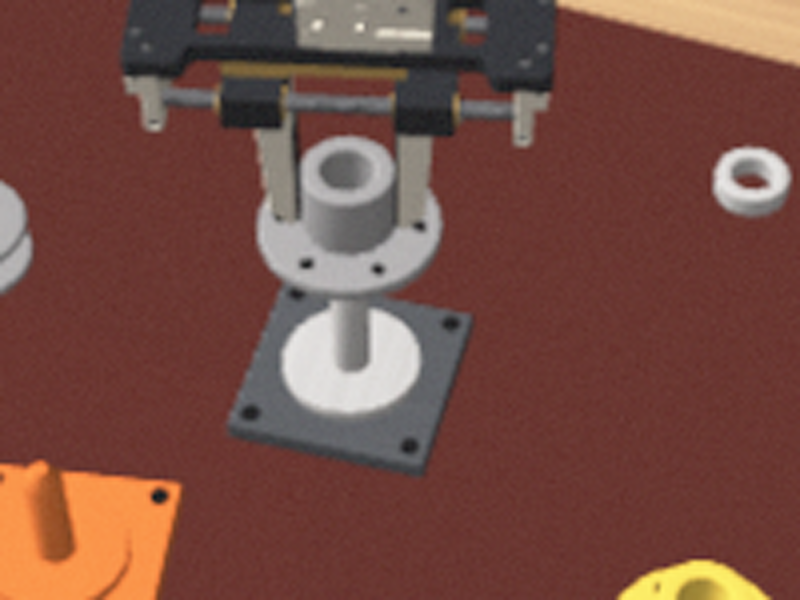

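The hub is centred above the spigot at crop (350,330). I'll lower it in stages and watch the force.

```bash
python3 -m crank '[[1,[-0.006,0,0.02],[0,0,0]],[1,[0,0,0.03],[0,0,0]],[1,[0,0,0.03],[0,0,0]],[1,[0,0,0.03],[0,0,0]],[1,[0,0,0.03],[0,0,0]],[1,[0,0,0.03],[0,0,0]],[1,[0,0,0.03],[0,0,0]],[1,[0,0,0],[0,0,0]],[1,[0,0,0],[0,0,0]]]'
python3 to.py .5256 -.0686 .040
```

```text
clock: 8.75
tool_pos: [0.525, -0.0692, 0.0863]
tcp_rot: [3.107, 0.462, 0.001]
force: [-0.3, 0.2, -1.9]
finger_gap: 0.0458
grasp_force: 30.0
units [ 0.0031 -0.0017  0.1851] tcp [ 0.525  -0.0692  0.0863] toolz [ 0.  0. -1.] F [-0.3  0.2 -1.9] q [ 0.14  0.61 -0.08  1.92  0.08  0.62 -1.26] 8.75 0.045805686250733745 29.999205940403044
```

```bash
python3 -m crank '[[1,[0.002,0,0.03],[0,0,0]],[1,[0,0,0.04],[0,0,0]],[1,[0,0,0.04],[0,0,0]],[1,[0,0,0.03],[0,0,0]],[1,[0,0,0.02],[0,0,0]],[1,[0,0,0.01],[0,0,0]],[1,[0,0,0],[0,0,0]],[1,[0,0,0],[0,0,0]]]'
python3 to.py .5256 -.0686 .039
```

```text
clock: 9.75
tool_pos: [0.5255, -0.0691, 0.0439]
tcp_rot: [3.107, 0.461, 0.001]
force: [0.2, -0.9, -2.3]
finger_gap: 0.0461
grasp_force: 30.0
units [ 0.001  -0.0018  0.0197] tcp [ 0.5255 -0.0691  0.0439] toolz [ 0.001  0.    -1.   ] F [ 0.2 -0.9 -2.3] q [ 0.14  0.68 -0.07  1.94  0.09  0.53 -1.27] 9.75 0.046097187358641455 29.999130992218852
```

```bash
python3 -m crank '[[1,[0,0,0.008],[0,0,0]],[1,[0,0,0.006],[0,0,0]],[1,[0,0,0.004],[0,0,0]],[1,[0,0,0],[0,0,0]],[1,[0,0,0],[0,0,0]]]'
python3 to.py .5256 -.0686 .039
```

```text
clock: 10.38
tool_pos: [0.5252, -0.069, 0.0392]
tcp_rot: [-3.107, -0.461, -0.0]
force: [-0.5, -0.3, -2.0]
finger_gap: 0.0463
grasp_force: 30.0
units [ 0.0019 -0.0013  0.0007] tcp [ 0.5252 -0.069   0.0392] toolz [ 0.  0. -1.] F [-0.5 -0.3 -2. ] q [ 0.14  0.68 -0.07  1.95  0.09  0.51 -1.27] 10.375 0.04627802219809825 29.99918765388429
```

Not touching yet, so I'll creep down until the force changes.

```bash
python3 -m crank '[[1,[0,0,0.004],[0,0,0]],[1,[0,0,0.003],[0,0,0]],[1,[0,0,0],[0,0,0]],[1,[0,0,0],[0,0,0]]]'
python3 to.py .5256 -.0686 .039
```

```text
clock: 10.88
tool_pos: [0.5254, -0.069, 0.0387]
tcp_rot: [3.107, 0.462, 0.001]
force: [-2.2, -0.7, 7.1]
finger_gap: 0.0457
grasp_force: 30.0
units [ 0.0013 -0.0014 -0.001 ] tcp [ 0.5254 -0.069   0.0387] toolz [ 0.001 -0.    -1.   ] F [-2.2 -0.7  7.1] q [ 0.14  0.68 -0.07  1.95  0.09  0.51 -1.28] 10.875 0.045711676525865934 30.001614661887288
```

```bash
python3 -m crank '[[-1,[0,0,0],[0,0,0]],[-1,[0,0,0],[0,0,0]],[-1,[0,0,0],[0,0,0]],[-1,[0,0,0],[0,0,0]],[-1,[0,0,0],[0,0,0]],[-1,[0,0,-0.08],[0,0,0]],[-1,[0,0,-0.15],[0,0,0]],[-1,[0,0,-0.15],[0,0,0]],[-1,[0,0,-0.06],[0,0,0]],[-1,[0,0,0],[0,0,0]]]'
python3 to.py .506 .244 .13
```

```text
clock: 12.12
tool_pos: [0.5255, -0.0691, 0.1478]
tcp_rot: [3.107, 0.461, 0.002]
force: [0.8, -0.8, 0.4]
finger_gap: 0.0929
grasp_force: 0.0
units [ 0.2891 -1.2211  0.071 ] tcp [ 0.5255 -0.0691  0.1478] toolz [ 0.001 -0.    -1.   ] F [ 0.8 -0.8  0.4] q [ 0.15  0.52 -0.09  1.86  0.07  0.77 -1.25] 12.125 0.09291265327982826 0.0
```

```bash
python3 -m crank '[[-1,[0.03,-0.12,0],[0,0,0]],[-1,[0.04,-0.17,0],[0,0,0]],[-1,[0.04,-0.17,0],[0,0,0]],[-1,[0.04,-0.17,0],[0,0,0]],[-1,[0.04,-0.17,0],[0,0,0]],[-1,[0.04,-0.17,0],[0,0,0]],[-1,[0.04,-0.16,0.03],[0,0,0]],[-1,[0.019,-0.091,0.04],[0,0,0]],[-1,[0,0,0],[0,0,0]],[-1,[0,0,0],[0,0,0]]]'
python3 to.py .506 .244 .018
python3 - <<'E'
from h import *
for cam in("scene","top"):
    im=bot.get_image(cam);cv2.imwrite(f"pics/{cam}3.png",im)
    for t,z,xy in(("wide_hub",.023,(.526,-.0687)),("small_hub",.003,(.506,.244))):
        try:print(cam,t,fit(cam,t,xy,z))
        except Exception as e:print(cam,repr(e))
im=cv2.imread("pics/scene3.png");cv2.imwrite("pics/s3c.png",cv2.resize(im[100:325,220:520],(800,600),interpolation=cv2.INTER_CUBIC))
E
```

```text
clock: 13.38
tool_pos: [0.5056, 0.242, 0.129]
tcp_rot: [3.106, 0.458, -0.003]
force: [0.5, 0.3, -0.5]
finger_gap: 0.0931
grasp_force: 0.0
units [ 0.005 -0.008  0.444] tcp [0.5056 0.242  0.129 ] toolz [-0.002 -0.002 -1.   ] F [ 0.5  0.3 -0.5] q [-0.43  0.58 -0.08  1.79  0.07  0.77 -1.83] 13.375 0.09310940981624541 0.0
scene wide_hub (array([ 0.5262606 , -0.06766484]), array([], dtype=float64), np.float64(0.13599271033714688))
scene small_hub (array([0.5072318 , 0.24496331]), array([], dtype=float64), np.float64(0.07605553170173178))
top wide_hub (array([ 0.52495582, -0.0684382 ]), array([], dtype=float64), np.float64(0.1126368277807577))
top small_hub (array([0.50904836, 0.24523951]), array([], dtype=float64), np.float64(15.71345029239766))
```

View pics/s3c.png

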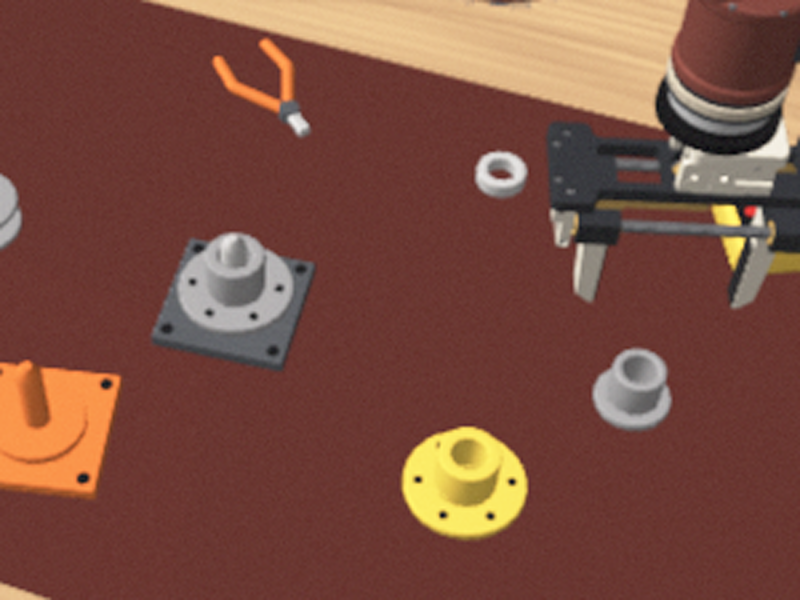

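The wide hub is seated on the fixture with the spigot tip standing through the bore at crop (235,250). The small hub is at crop (632,390), in front of the fingers. Next I grasp it.

```bash
python3 -m crank '[[-1,[0.004,-0.008,0.1],[0,0,0]],[-1,[0,0,0.12],[0,0,0]],[-1,[0,0,0.12],[0,0,0]],[-1,[0,0,0.1],[0,0,0]],[-1,[0,0,0],[0,0,0]],[0.3,[0,0,0],[0,0,0]],[0.3,[0,0,0],[0,0,0]],[0.3,[0,0,0],[0,0,0]],[0.3,[0,0,0],[0,0,0]],[0.3,[0,0,0],[0,0,0]],[1,[0,0,0],[0,0,0]],[1,[0,0,0],[0,0,0]]]' 25
python3 to.py .506 .244 .130
```

```text
clock: 15.18
tool_pos: [0.5061, 0.2459, 0.0201]
tcp_rot: [3.107, 0.461, 0.0]
force: [0.2, -1.6, 1.6]
finger_gap: 0.0395
grasp_force: 25.0
units [-0.0027  0.0072 -0.4398] tcp [0.5061 0.2459 0.0201] toolz [ 0. -0. -1.] F [ 0.2 -1.6  1.6] q [-0.45  0.75 -0.06  1.86  0.09  0.54 -1.85] 15.175 0.039458111963842614 24.999933703802526
```

```bash
python3 -m crank '[[1,[0,0,-0.04],[0,0,0]],[1,[0,0,-0.1],[0,0,0]],[1,[0,0,-0.12],[0,0,0]],[1,[0,0,-0.12],[0,0,0]],[1,[0,0,-0.07],[0,0,0]],[1,[0,0,0],[0,0,0]],[1,[0,0,0],[0,0,0]]]' 30
python3 to.py .5256 -.069 .132
```

```text
clock: 16.05
tool_pos: [0.5054, 0.246, 0.1318]
tcp_rot: [3.107, 0.462, -0.002]
force: [-0.7, -0.2, -1.3]
finger_gap: 0.0392
grasp_force: 30.0
units [-2.8890e-01  1.2291e+00 -2.0000e-04] tcp [0.5054 0.246  0.1318] toolz [-0.001 -0.001 -1.   ] F [-0.7 -0.2 -1.3] q [-0.44  0.58 -0.08  1.78  0.06  0.78 -1.83] 16.05 0.03917620142434686 29.999199137091637
```

```bash
python3 -m crank '[[1,[-0.02,0.06,0],[0,0,0]],[1,[-0.03,0.13,0],[0,0,0]],[1,[-0.04,0.16,0],[0,0,0]],[1,[-0.04,0.17,0],[0,0,0]],[1,[-0.04,0.17,0],[0,0,0]],[1,[-0.04,0.17,0],[0,0,0]],[1,[-0.03,0.16,0],[0,0,0]],[1,[-0.03,0.13,0],[0,0,0]],[1,[-0.019,0.08,0],[0,0,0]],[1,[0,0,0],[0,0,0]],[1,[0,0,0],[0,0,0]],[1,[0,0,0],[0,0,0]]]'
python3 to.py .5256 -.069 .084
python3 - <<'E'
from h import *
im=bot.get_image("scene");cv2.imwrite("pics/s4c.png",cv2.resize(im[120:270,220:420],(800,600),interpolation=cv2.INTER_CUBIC))
o=bot.observe();print(fit("scene","small_hub",o["tool_pos"][:2],o["tool_pos"][2]-.0171))
E
```

```text
clock: 17.55
tool_pos: [0.5261, -0.0675, 0.1323]
tcp_rot: [-3.106, -0.465, 0.001]
force: [0.8, -0.2, -0.9]
finger_gap: 0.0393
grasp_force: 30.0
units [-0.0036  0.0056  0.1931] tcp [ 0.5261 -0.0675  0.1323] toolz [-0.     0.001 -1.   ] F [ 0.8 -0.2 -0.9] q [ 0.16  0.54 -0.11  1.87  0.08  0.74 -1.27] 17.55 0.039336471317888366 29.999279659241438
(array([ 0.52826947, -0.06403688]), array([], dtype=float64), np.float64(0.2344758127970289))
```

View pics/s4c.png

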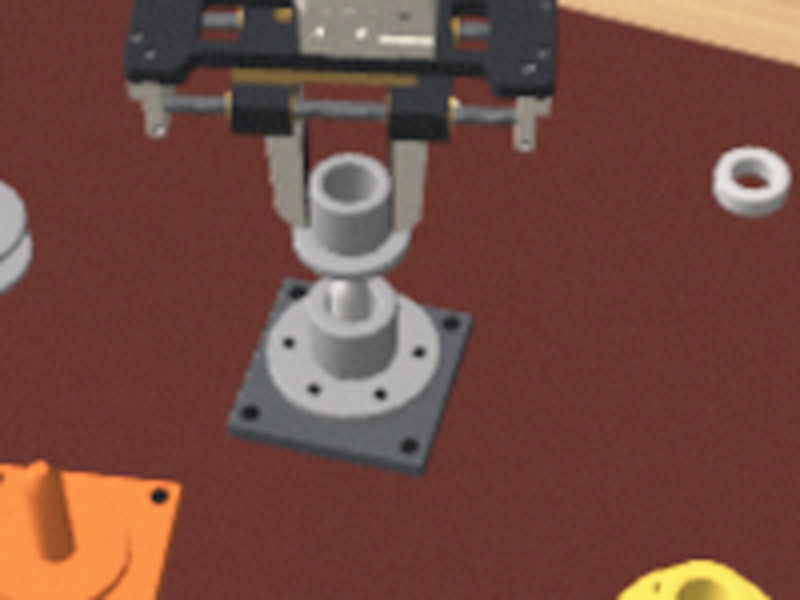

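The small hub is above the spigot and wide hub at crop (350,270), slightly right of the axis. I'll apply the correction and lower it slowly.

```bash
python3 -m crank '[[1,[-0.004,0.006,0.01],[0,0,0]],[1,[0,0,0.02],[0,0,0]],[1,[0,0,0.03],[0,0,0]],[1,[0,0,0.03],[0,0,0]],[1,[0,0,0.03],[0,0,0]],[1,[0,0,0.02],[0,0,0]],[1,[0,0,0.01],[0,0,0]],[1,[0,0,0],[0,0,0]],[1,[0,0,0],[0,0,0]]]'
python3 to.py .5256 -.069 .084
```

```text
clock: 18.77
tool_pos: [0.526, -0.0708, 0.0952]
tcp_rot: [3.107, 0.461, 0.001]
force: [-0.1, -1.2, -0.7]
finger_gap: 0.0393
grasp_force: 30.0
units [ 0.0006 -0.0072  0.0447] tcp [ 0.526  -0.0708  0.0952] toolz [ 0.001  0.    -1.   ] F [-0.1 -1.2 -0.7] q [ 0.16  0.59 -0.1   1.91  0.09  0.65 -1.27] 18.775 0.03930418331281883 29.999348279088736
```

```bash
python3 -m crank '[[1,[0,-0.003,0.01],[0,0,0]],[1,[0,0,0.015],[0,0,0]],[1,[0,0,0.01],[0,0,0]],[1,[0,0,0.004],[0,0,0]],[1,[0,0,0],[0,0,0]],[1,[0,0,0],[0,0,0]]]'
python3 to.py .5256 -.069 .084
```

```text
clock: 19.52
tool_pos: [0.5256, -0.07, 0.0852]
tcp_rot: [-3.107, -0.461, -0.0]
force: [0.2, -0.5, -1.1]
finger_gap: 0.0391
grasp_force: 30.0
units [ 0.0012 -0.004   0.0049] tcp [ 0.5256 -0.07    0.0852] toolz [ 0.  0. -1.] F [ 0.2 -0.5 -1.1] q [ 0.15  0.61 -0.09  1.91  0.09  0.62 -1.28] 19.525 0.03908934558232474 29.999344926327467
```

```bash
python3 -m crank '[[1,[0,-0.002,0.004],[0,0,0]],[1,[0,0,0.003],[0,0,0]],[1,[0,0,0.001],[0,0,0]],[1,[0,0,0],[0,0,0]],[1,[0,0,0],[0,0,0]]]'
python3 to.py .5256 -.069 .084
```

```text
clock: 20.15
tool_pos: [0.5255, -0.0694, 0.084]
tcp_rot: [3.107, 0.462, 0.001]
force: [-1.6, -0.3, 5.9]
finger_gap: 0.0389
grasp_force: 30.0
units [ 0.0011 -0.0015 -0.    ] tcp [ 0.5255 -0.0694  0.084 ] toolz [ 0. -0. -1.] F [-1.6 -0.3  5.9] q [ 0.15  0.61 -0.09  1.92  0.09  0.62 -1.28] 20.15 0.038852669969948135 30.0010309740901
```

Seated, with 7 N of contact at the expected height. Next I release and retreat, then check.

```bash
python3 -m crank '[[-1,[0,0,0],[0,0,0]],[-1,[0,0,0],[0,0,0]],[-1,[0,0,0],[0,0,0]],[-1,[0,0,0],[0,0,0]],[-1,[0,0,0],[0,0,0]],[-1,[0,0,0],[0,0,0]],[-1,[0,0,-0.08],[0,0,0]],[-1,[0,0,-0.15],[0,0,0]],[-1,[0,0,-0.15],[0,0,0]],[-1,[0,0,-0.1],[0,0,0]],[-1,[0,0,0],[0,0,0]],[-1,[0,0,0],[0,0,0]]]'
python3 -m crank '[[-1,[0,-0.15,0],[0,0,0]],[-1,[0,-0.2,0],[0,0,0]],[-1,[0,-0.2,0],[0,0,0]],[-1,[0,-0.15,0],[0,0,0]],[-1,[0,0,0],[0,0,0]],[-1,[0,0,0],[0,0,0]]]'
python3 - <<'E'
from h import *
for cam in("scene","top"):
    im=bot.get_image(cam);cv2.imwrite(f"pics/{cam}5.png",im)
    print(cam,fit(cam,"small_hub",(.526,-.0687),.067),fit(cam,"wide_hub",(.526,-.0687),.023))
im=cv2.imread("pics/scene5.png");cv2.imwrite("pics/s5c.png",cv2.resize(im[120:270,220:420],(800,600),interpolation=cv2.INTER_CUBIC))
E
```

```text
clock: 21.65
tool_pos: [0.5245, -0.0695, 0.2022]
tcp_rot: [-3.107, -0.461, 0.003]
force: [-0.5, -0.0, -0.1]
finger_gap: 0.0928
grasp_force: 0.0
clock: 22.4
tool_pos: [0.4742, 0.0968, 0.2022]
tcp_rot: [3.107, 0.46, -0.003]
force: [-0.2, -0.4, -0.3]
finger_gap: 0.0929
grasp_force: 0.0
scene (array([ 0.5255136 , -0.06846699]), array([], dtype=float64), np.float64(0.09481494725549795)) (array([ 0.52719154, -0.06785719]), array([], dtype=float64), np.float64(0.4674370525124589))
top (array([ 0.52474956, -0.06923921]), array([], dtype=float64), np.float64(0.21950097574574853)) (array([ 0.52494518, -0.06864822]), array([], dtype=float64), np.float64(0.8238196594427244))
```

View pics/s5c.png

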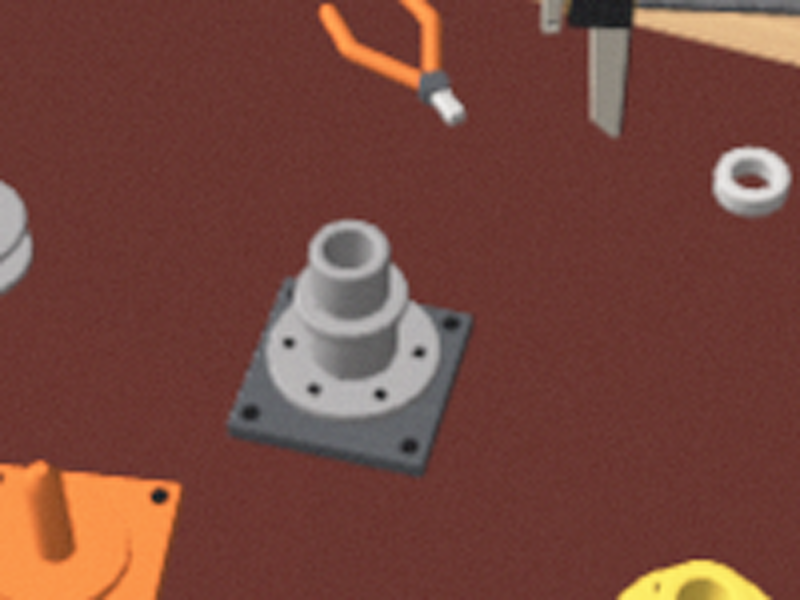

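Both hubs are stacked upright and coaxial on the fixture at crop (350,330), with the arm clear.

```bash
python3 -c "from cell import bot;print(bot.close_job())"
```

```text
the job is handed in; nothing more can be done
None
```

The wide hub is home on the fixture's seat with the small hub home on top, both flange down; the pulley was never touched, and the job was handed in at about 22.5 s with no verdict returned.

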